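# Recap the silver polish in its box

## Robot

A 6-joint arm with a two-finger parallel gripper is mounted at the origin on the work surface. World frame = base frame: x ahead of the robot, y to its left, z up, the work surface at z = 0. Lengths are in m, angles in rad, forces in N, time in s.
With the tool pointing down it reaches from about 0.275 to 0.825 m from the base axis. Payload 4.9 kg.
Tool frame: the origin (TCP) lies on the centre line of the jaws, within the pads' length; the fingertips stand 11 mm ahead of it and the grasp point (between the pads) lies 8 mm behind it; z points along the fingers, y is the line along which they close (so a half turn about z gives the same grasp; the last joint's range is limited). The gripper opens to 85 mm and grips with 20 to 120 N. Pads are 22 mm wide; open, the fingers measure 114 mm over their backs; the gripper's body (76 mm by 85 mm) begins 54 mm behind the grasp point. The pads swing forward as they close: fully open they stand 13 mm farther back than shut.
Start: joints at [-1.346, 0.326, -0.193, 1.052, 0, 1.437], TCP at [0.193, -0.515, 0.242] pointing down, gripper open.
Joint ranges: [-2.65, 2.65], [-0.97, 1.79], [-1.3, 1.35], [-1.93, 2.1], [-1.47, 1.37], [-3.14, 3.14]. Speed limits (rad/s): [2.57, 2.57, 3.14, 3.14, 3.14, 3.14].

## Interface

Orientations are given as a unit quaternion [w, x, y, z].
In Python, from cell import * gives the robot as it stands. Calls block until the motion is done:
- move_pose(position, orientation): joint-space move of the TCP to a pose.
- move_linear(position, speed=0.15, rotation=None, until_force=None): straight line of the TCP; rotation=None keeps the orientation; speed is the mean speed in m/s. With until_force (N) it stops when the force on the tool has changed by that much, and returns True; else False.
- goto_joints(angles): joint-space move.
- set_gripper(opening, grasp_force=None): opening from 0.0 (shut) to 1.0 (fully open); grasp_force is the grip in N (None keeps the last); returns when the fingers have stopped.
- wait(seconds).
- solve_ik(position, orientation): joint angles nearest the present ones, or None.
- camera(name): name is "scene" or "top" or "wrist"; returns (picture, depth): 420x560x3 uint8, red, green, blue; 420x560 float32, m along the optical axis (not along the pixel's ray), 0 where there is no reading.
- calibration(name): a dict with "mtx" (3x3 intrinsics, pixels), "extrinsics" (4x4, takes a point from world to camera coordinates); the wrist camera has in their place "hand_eye" (4x4, takes a point from camera to tool coordinates, whose origin is the TCP and whose axes are the flange's). Camera axes: x right, y down, z forward; pixel columns grow to the right and rows downward; lengths in m; the calibration is good to about 2 mm. A picture is of the moment at which its call begins: read the wrist's pose just before it. calibration takes no time and is no camera call.
A pose or a line that the arm cannot do raises PlanningError and nothing moves.
- close_job(): hands the job in; it is judged then, once.
Trained networks look in the newest picture that a camera, given by its name, has taken for a name from the list of things; names that differ only in an ending like _2 or _b are one class to them, and where a whole thing is asked for, a point or a joint stands for the part that bears it (a point fixed in the world has none). Each returns a list of dicts, best first, with "p" (0 to 1); they miss things now and then, are a little off and sometimes report something else, mostly with a low value. They report only what shows in the picture. A call takes as long as a camera call.
- boxes_of(camera, thing): "location" ([x, y, z] in m, in world coordinates, good to about 4 mm: the middle of the surface that is visible of it).
- mark_of(camera, thing): "location" ([x, y, z] in m, in world coordinates, good to about 4 mm: a listed point, or the origin of a listed thing).
Readings, each from a call of its own:
- get_clock(): time.
- get_joint_positions(): joint angles.
- get_joint_vel(): joint speeds.
- get_joint_efforts(): joint torques, N m.
- get_position(): TCP position.
- get_tool_rot(): TCP orientation.
- get_ft_force(): force on the tool from outside, world axes, zero at the start.
- get_moment(): the same for the moment, N m.
- get_gripper_width(): opening from 0.0 (shut) to 1.0 (fully open).
- get_finger_force(): force on a finger pad.
Only numpy, scipy, OpenCV 4.12 (cv2) and the standard library are available. Lean on these libraries where they do the work, as an engineer would, in place of code of your own. Each camera call takes 0.05 s, during which the arm holds its last target. There are 200 camera calls.

## Task

In the wooden silver-care box stands a bottle of polish that was put away without its cap. Lift the box's lid open until it lies back on its stop by itself, then take the snap cap from the sideboard, set it upright over the bottle's neck and press it straight down until it clicks, fully home on the bottle's shoulder. Keep pressing after the click: the program finishes while holding the cap firmly pressed down, with the lid still open and the tin, jug and sugar bowl left where they were.

Things in the scene. Friction and masses are not known exactly. Their poses are not given: they have to be found in the camera images.
- care_box: silver-care box of brown wood, fixed, 170 mm front to back (its x) by 240 mm wide (its y); base 80 mm tall, closed with the lid 140 mm. Origin: centre of its underside. Its x points from the front (the knob side) to the back (the hinge side). Besides the bottle it holds a jar and a brush, fixed and lower than the base's rim.
- lid (a joint): angle of the box's lid in rad: 0 shut, grows as it opens, stop at 1.75 (about 100 degrees, a little past upright). It is 60 mm deep and weighs 0.3 to 0.6 kg; it falls shut when let go below about 1.1 and falls back onto its stop beyond that. The open lid stands behind the hinge line, not over the base.
- lid_hinge (a point): midpoint of the lid's hinge line: the top edge of the base's back wall, 80 mm above the sideboard; the line runs along the box's y
- lid_knob (a point): grip centre of the brass knob on the lid: a head 20 mm across and 19 mm long on a thin neck, sticking straight out of the lid's front face; shut, it is 26 mm in front of that face, 115 mm above the sideboard and 25 mm below the lid's top. It circles the hinge line at 199 mm and points almost straight up when the lid is open. Pinched across the box's y, it can turn between the fingers.
- bottle: white polish bottle 52 mm across, fixed upright in the box. Origin: on its axis on the shoulder, 88 mm above the sideboard (8 mm above the base's rim), where the cap's underside comes to rest; z up. Above it: the neck, 21 mm across, with a sprung snap bead 28 mm across at 9 mm height, and a tapered nozzle up to 27 mm. It stands 20 mm in front of the box's centre and 50 mm to its +y side.
- cap: white ribbed round cap, 38 mm across, 34 mm tall, about 20 g, closed on top, hollow below; stands upright, open end down, on the sideboard. Origin: centre of its underside; z up.
- cap_top (a point): centre of the cap's top, 34 mm above its origin. Set over the neck, the cap meets the bead with its underside 13 mm above the shoulder; pressing it on takes some 8 N (at most 14 if off-centre) to about 10 mm, then the force drops, and over the last 5 mm the bead pulls it down onto the shoulder, where the push builds up again. A force stop of 16 N goes through the click.
- wax_tin: flat round metal tin of wax, 80 mm across, 28 mm tall; bystander. Origin: centre of its underside
- cream_jug: small open silver-coloured cream jug on four feet with a loop handle, 68 mm across, 62 mm tall; bystander. Origin: centre under it at the sideboard
- sugar_bowl: lidded silver-coloured sugar bowl on four feet, 92 mm across, 78 mm tall with its finial; bystander. Origin: centre under it at the sideboard

How it is judged:
By the outcome, as a careful person would: the job done as asked, in the order asked, and still so for the second after the job is handed in, while the arm keeps its last pose, push and grip.
It also fails if it takes over 58 s, if anything falls off the work surface, if the arm or the gripper's body presses on something with over 40 N, if the wrist force passes 120 N, or if a joint passes its speed limit or range.

## Working session

There is one attempt and no reset: what is moved stays moved. The work goes in short steps, each a Python script; the robot and the scene stay as the last script left them, time stands still between calls to the robot, and variables do not carry over. Pictures are saved under pics/ and viewed, at most 10 in all, crops included, and the job is handed in when it is done.

```bash
mkdir -p pics
python3 - <<'E'
from cell import *
import cv2,numpy as np
for c in("scene","top"):
    p,d=camera(c); cv2.imwrite(f"pics/{c}0.png",p[:,:,::-1])
    for t in["care_box","lid_hinge","lid_knob","bottle","cap","cap_top","wax_tin","cream_jug","sugar_bowl"]:
        print(c,t,[(np.round(r["location"],3).tolist(),round(r["p"],2)) for r in mark_of(c,t)[:3]])
print(get_clock(),get_tool_rot())
E
```

```text
scene care_box [([0.547, 0.136, -0.001], 0.81)]
scene lid_hinge [([0.533, 0.222, 0.081], 0.57)]
scene lid_knob [([0.571, 0.028, 0.117], 0.78), ([0.533, -0.267, 0.034], 0.37)]
scene bottle [([0.552, 0.137, -0.002], 0.71)]
scene cap [([0.534, -0.27, 0.001], 0.68)]
scene cap_top [([0.533, -0.266, 0.032], 0.58), ([0.469, -0.107, -0.001], 0.52), ([0.61, -0.136, -0.003], 0.46)]
scene wax_tin [([0.471, -0.105, -0.002], 0.86)]
scene cream_jug [([0.611, -0.136, -0.002], 0.66)]
scene sugar_bowl [([0.397, -0.336, -0.004], 0.77)]
top care_box [([0.546, 0.137, -0.001], 0.85)]
top lid_hinge []
top lid_knob [([0.568, 0.028, 0.114], 0.79)]
top bottle []
top cap [([0.534, -0.266, 0.001], 0.55), ([0.55, 0.138, -0.001], 0.33)]
top cap_top [([0.537, -0.267, 0.039], 0.82)]
top wax_tin [([0.474, -0.102, -0.002], 0.88)]
top cream_jug [([0.611, -0.141, -0.003], 0.88)]
top sugar_bowl [([0.398, -0.332, -0.0], 0.78)]
1.0 [ 1.39445867e-05  9.83952704e-01  1.78429472e-01 -7.30165091e-06]
```

View pics/scene0.png

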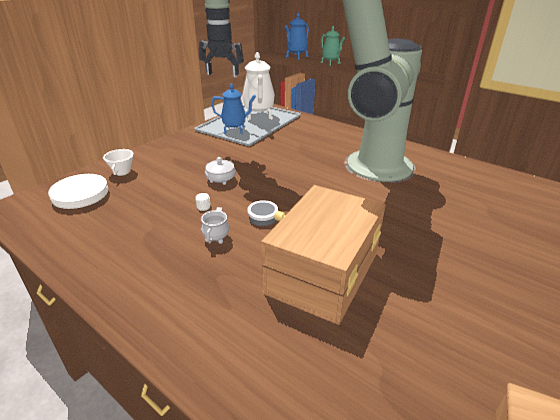

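View pics/top0.png

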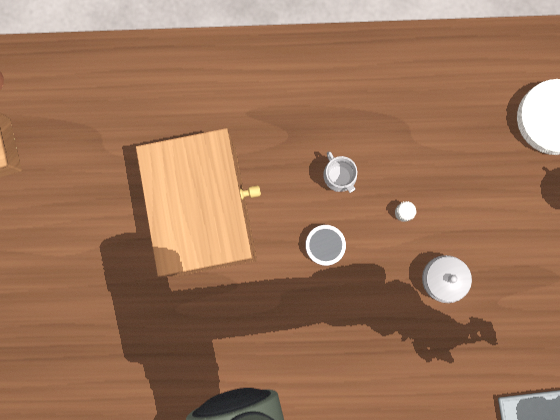

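The views show the shut box, with its knob towards the tin (top view, about 255,192). The cap is at (405,211), clear of the jug (340,174) and bowl (447,279). The network locations agree with this. Next I'll refine the box yaw from depth and look at the knob and cap with the wrist camera.

```bash
cat > h.py <<'E'
from cell import *
import cv2,numpy as np
from scipy.spatial.transform import Rotation as R
def cloud(c,d,T=None):
    k=calibration(c); v,u=np.nonzero(d>0); z=d[v,u]; K=k["mtx"]
    P=np.c_[(u-K[0,2])/K[0,0]*z,(v-K[1,2])/K[1,1]*z,z]
    M=np.linalg.inv(k["extrinsics"]) if c!="wrist" else T@k["hand_eye"]
    return P@M[:3,:3].T+M[:3,3]
def tool_T():
    q=get_tool_rot(); T=np.eye(4); T[:3,:3]=R.from_quat(np.r_[q[1:],q[0]]).as_matrix(); T[:3,3]=get_position(); return T
def down(yaw):   # tool down, tool x at heading yaw, tool y at yaw-90deg
    q=(R.from_euler('z',yaw)*R.from_euler('x',np.pi)).as_quat(); return np.r_[q[3],q[:3]]
def best_yaw(p,yaw):  # half-turn symmetric: pick smaller last-joint angle
    o=[(abs(s[5]),y) for y in(yaw,yaw+np.pi) for s in[solve_ik(p,down(y))] if s is not None]
    return min(o)[1]
E
python3 - <<'E'
from h import *
p,d=camera("top"); P=cloud("top",d)
m=(abs(P[:,2]-.14)<.008)&(abs(P[:,0]-.547)<.2)&(abs(P[:,1]-.137)<.2); L=P[m]
r=cv2.minAreaRect((L[:,:2]*1000).astype(np.float32)); print("lid rect",r,np.median(L[:,2]))
b=cv2.boxPoints(r); print(b)
# wrist views: cap (on way), then knob
for n,t,pos in(("cap","cap_top",[.534,-.29,.25]),("knob","lid_knob",[.571,-.02,.33])):
    y=best_yaw(pos,np.pi/2 if n=="cap" else np.deg2rad(102)); print(y)
    move_pose(pos,down(y)); T=tool_T()
    p,d=camera("wrist"); cv2.imwrite(f"pics/w_{n}.png",p[:,:,::-1])
    print(n,[(np.round(r["location"],4).tolist(),round(r["p"],2)) for r in mark_of("wrist",t)[:3]])
    W=cloud("wrist",d,T)
    if n=="cap": C=W[(abs(W[:,2]-.034)<.006)&(np.hypot(W[:,0]-.534,W[:,1]+.267)<.035)]
    else: C=W[(abs(W[:,2]-.12)<.012)&(np.hypot(W[:,0]-.57,W[:,1]-.028)<.018)]
    print(len(C),C.min(0),C.max(0),C.mean(0))
print(get_clock())
E
```

```text
lid rect ((550.1107177734375, 136.42913818359375), (241.08314514160156, 170.71315002441406), 9.955163955688477) 0.1398265539382122
[[416.62787  199.66159 ]
 [446.14032   31.518827]
 [683.59357   73.196686]
 [654.0811   241.33945 ]]
1.5707963267948966
cap [([0.5375, -0.2689, 0.0319], 0.82)]
735 [ 0.51598872 -0.28565542  0.02816669] [ 0.5527524  -0.24909604  0.03576164] [ 0.53418367 -0.26686853  0.03324146]
1.7802358370342162
knob [([0.5696, 0.0262, 0.1143], 0.8)]
368 [0.55573939 0.01732021 0.11391786] [0.57719969 0.04587883 0.12575591] [0.56607283 0.03078959 0.12154052]
3.8583
```

```bash
cat >> h.py <<'E'
YB=np.deg2rad(99.955); C=np.array([.550,.1365,0]); bx=np.array([np.cos(YB),np.sin(YB),0]); by=np.array([-np.sin(YB),np.cos(YB),0])
H=C+.085*bx+[0,0,.08]
def knob(th,r=.199):
    a=th+np.arctan2(.035,.196); return H-r*np.cos(a)*bx+[0,0,r*np.sin(a)]
E
python3 - <<'E'
from h import *
off=np.array([0,0,-.004])
ths=np.linspace(0,1.72,10)
y=best_yaw(knob(0),YB); print(y,[None if (s:=solve_ik(knob(t)+off,down(y))) is None else np.round(s,2).tolist() for t in(0,.8,1.72)])
set_gripper(.6,40)
move_pose(knob(0)+[0,0,.07],down(y))
move_linear(knob(0)+off,.1); print(get_ft_force())
set_gripper(0,40); print("w",get_gripper_width(),get_finger_force(),get_ft_force())
for t in ths[1:]:
    move_linear(knob(t)+off,.1); print(round(t,2),np.round(get_ft_force(),1),round(get_gripper_width(),3),get_clock())
camera("scene"); print([(np.round(r["location"],3).tolist(),round(r["p"],2)) for r in mark_of("scene","lid_knob")[:2]],knob(1.72))
E
```

```text
1.7445438538309321 [[-0.08, 0.48, -0.32, 0.77, 0.0, 1.32], [0.07, 0.36, -0.15, 1.06, 0.0, 1.46], [0.37, 0.4, -0.03, 1.14, 0.0, 1.77]]
[0.54977092 0.55818954 0.26227557]
w 0.21590822308436317 39.17187056445982 [-3.10461485 -0.8150582   6.00259687]
0.19 [-3.3 -4.4 -2. ] 0.212 6.775
0.38 [-4.5 -3.9  0.1] 0.212 7.3083
0.57 [-4.8 -5.1  1.3] 0.215 7.8417
0.76 [-4.4 -4.5  2. ] 0.215 8.375
0.96 [-4.9 -4.3  3.8] 0.211 8.9083
1.15 [-6.1 -3.2  6. ] 0.219 9.4417
1.34 [-6.  -2.2  6.4] 0.213 9.975
1.53 [-5.8 -0.3  7.1] 0.213 10.5083
1.72 [-4.4  2.1  6.9] 0.214 11.0417
[([0.525, 0.284, 0.269], 0.92)] [0.52429103 0.28297544 0.26852443]
```

The lid followed the knob all the way to about 1.72 rad. I'll release it and look at the bottle from above.

Run:
```python
from h import *
set_gripper(.6); move_linear(get_position()+[0,0,.06],.15)
B=C-.02*bx+.05*by+[0,0,.088]; print("pred bottle",B)
pos=B-.06*bx+[0,0,.20]
y=best_yaw(pos,YB); move_pose(pos,down(y)); T=tool_T()
p,d=camera("wrist"); cv2.imwrite("pics/w_bottle.png",p[:,:,::-1])
W=cloud("wrist",d,T); r=np.hypot(W[:,0]-B[0],W[:,1]-B[1])
for lo,hi in((.084,.093),(.109,.122)):
    q=W[(W[:,2]>lo)&(W[:,2]<hi)&(r<.032)]
    print(lo,len(q),*( (cv2.minEnclosingCircle((q[:,:2]*1000).astype(np.float32)),q.mean(0)) if len(q)>3 else ()))
f=lambda c,t:print(c,t,[(np.round(r["location"],4).tolist(),round(r["p"],2)) for r in mark_of(c,t)[:2]])
f("wrist","bottle"); camera("top"); f("top","bottle"); f("top","lid_knob")
p,_=camera("scene"); f("scene","lid_knob"); f("scene","bottle"); cv2.imwrite("pics/scene1.png",p[:,:,::-1])
print(get_clock())
```

```text
pred bottle [0.5042103  0.10815739 0.088     ]
0.084 699 ((501.63897705078125, 109.90918731689453), 21.917268753051758) [0.5015859  0.11051719 0.08682847]
0.109 40 ((502.2073059082031, 109.6764907836914), 5.039644241333008) [0.50193609 0.10987239 0.11225988]
wrist bottle [([0.506, 0.1065, 0.0881], 0.69)]
top bottle []
top lid_knob [([0.523, 0.2869, 0.267], 0.82)]
scene lid_knob [([0.5245, 0.2893, 0.2653], 0.9)]
scene bottle [([0.5001, 0.1088, 0.0844], 0.89)]
13.45
```

View pics/w_bottle.png

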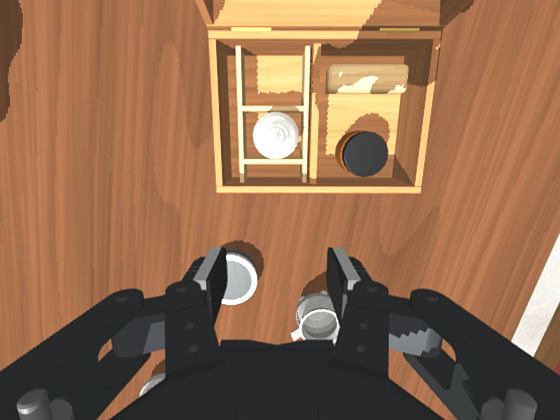

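View pics/scene1.png

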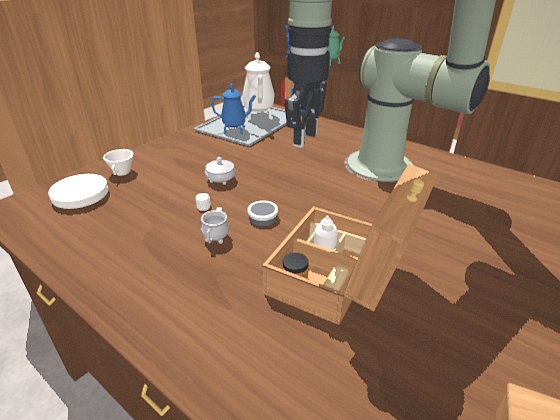

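The lid lies back on its stop, with its knob at (417,190) in the scene view. The bottle stands uncapped at (325,232), or (276,136) in the wrist view, and nothing else has moved. The wrist and top cameras differ by about 2 mm, so I'll view the cap from two opposite yaws to cancel the hand-eye bias.

Run:
```python
from h import *
cap=np.array([.535,-.267,0]); res=[]
for y in(YB,YB-np.pi):
    pos=cap-.06*np.array([np.cos(y),np.sin(y),0])+[0,0,.034+.19]
    move_pose(pos,down(y)); T=tool_T()
    p,d=camera("wrist"); cv2.imwrite(f"pics/cap_{y:.1f}.png",p[:,:,::-1])
    W=cloud("wrist",d,T); q=W[(abs(W[:,2]-.034)<.005)&(np.hypot(W[:,0]-.535,W[:,1]+.267)<.035)]
    r=cv2.minAreaRect((q[:,:2]*1000).astype(np.float32)); print(len(q),r,q.mean(0)); res.append(np.r_[r[0]]/1000)
c=(res[0]+res[1])/2; b=res[0]-c; print("cap",c,"bias at YB",b,"bottle corrected",np.array([.5019,.1098])-b,get_clock(),get_joint_positions())
```

```text
896 ((533.827392578125, -267.5594177246094), (34.248802185058594, 35.38516616821289), 11.511266708374023) [ 0.53400682 -0.26716315  0.033296  ]
912 ((533.65087890625, -267.8722839355469), (35.34210968017578, 35.25654602050781), 8.95009708404541) [ 0.53405953 -0.26820189  0.03327529]
cap [ 0.53373914 -0.26771585] bias at YB [8.82568359e-05 1.56433105e-04] bottle corrected [0.50181174 0.10964357] 17.5083 [-5.08120073e-01  3.65045909e-01 -1.84130249e-01  1.02153543e+00
  4.91294032e-05 -2.25246377e+00]
```

Run:
```python
from h import *
cap=np.array([.5338,-.2677,0]); B=np.array([.5018,.1097,.088]); g=np.array([0,0,.020])
y=1.7445
set_gripper(.7,80)
move_pose(cap+[0,0,.10],down(y)); move_linear(cap+g,.1)
set_gripper(0,80); print("w",get_gripper_width(),get_finger_force(),get_position())
move_linear(cap+[0,0,.22],.2)
move_pose(B+[0,0,.13],down(y)); 
f0=np.array(get_ft_force()); print(get_gripper_width(),get_finger_force(),f0)
p,_=camera("scene"); cv2.imwrite("pics/s2.png",p[:,:,::-1])
f=lambda c,t:print(c,t,[(np.round(r["location"],4).tolist(),round(r["p"],2)) for r in mark_of(c,t)[:2]])
f("scene","cap");f("scene","bottle"); p,_=camera("wrist"); cv2.imwrite("pics/w2.png",p[:,:,::-1])
print(get_clock(),get_position())
cv2.imwrite("pics/s2.png",np.hstack([cv2.resize(cv2.imread("pics/s2.png")[120:330,230:470],(400,350)),cv2.resize(cv2.imread("pics/w2.png"),(400,350))]))
```

```text
w 0.40061341623913466 79.75903742015362 [ 0.53451812 -0.2681433   0.0213344 ]
0.4042168450061722 79.57422874867916 [ 0.62727658 -0.5442687  -0.62911536]
scene cap [([0.5012, 0.1068, 0.1974], 0.53)]
scene bottle [([0.502, 0.11, 0.0864], 0.64)]
24.4083 [0.50220685 0.10877413 0.21790297]
```

View pics/s2.png

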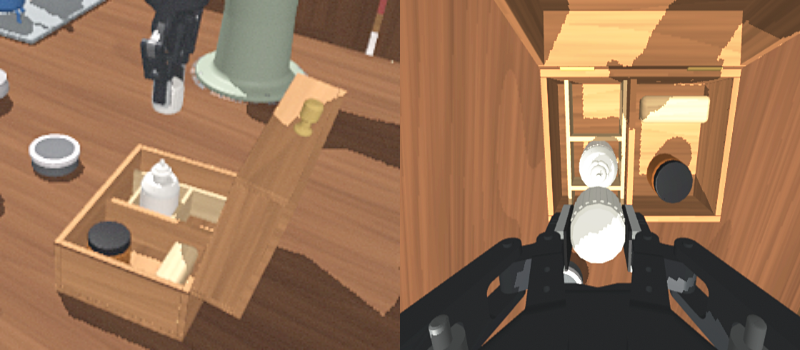

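The cap is held upright in the jaws (168,95 in the left half), directly above the nozzle. I'll lower it, check for early contact, then press.

Run:
```python
from h import *
B=np.array([.5018,.1097,.088])
s=lambda m:print(m,np.round(get_position(),4),np.round(get_ft_force(),1),round(get_gripper_width(),3),round(get_clock(),2))
hit=move_linear(B+[0,0,.020+.016],.06,until_force=5); s(f"approach hit={hit}")
if not hit:
    hit=move_linear(B+[0,0,.020-.008],.02,until_force=16); s(f"press hit={hit}"); wait(.3); s("hold")
    p,_=camera("scene"); cv2.imwrite("pics/s3.png",cv2.resize(p[120:330,230:470,::-1],(640,560)))
    print([(np.round(r["location"],4).tolist(),round(r["p"],2)) for r in mark_of("scene","cap_top")[:2]])
```

```text
approach hit=False [0.5021 0.1097 0.1243] [-0.2 -0.7  0.2] 0.404 26.12
press hit=True [0.5023 0.1097 0.1093] [-0.9 -0.5  5.2] 0.407 26.91
hold [0.5022 0.1097 0.1093] [-1.2  0.2  4.7] 0.4 27.21
[([0.4992, 0.1126, 0.1224], 0.45)]
```

The TCP is at 0.1093, which is the shoulder (0.088) plus the grasp height (0.0213), so the cap reads as home, but the push has relaxed to 5 N. I'll press further.

Run:
```python
from h import *
s=lambda m:print(m,np.round(get_position(),4),np.round(get_ft_force(),1),round(get_gripper_width(),3),round(get_clock(),2))
B=np.array([.5018,.1097,.088])
hit=move_linear(B+[0,0,.020-.010],.01,until_force=18); s(f"press {hit}"); wait(.5); s("hold"); wait(.5); s("hold")
p,_=camera("scene"); cv2.imwrite("pics/s4.png",cv2.resize(p[120:330,230:470,::-1],(640,560)))
```

```text
press True [0.5022 0.1097 0.1093] [-0.6  0.1  4.3] 0.403 27.71
hold [0.5023 0.1097 0.1093] [-0.6  0.3  5. ] 0.404 28.21
hold [0.5022 0.1097 0.1093] [-1.   0.2  5. ] 0.408 28.71
```

View pics/s4.png

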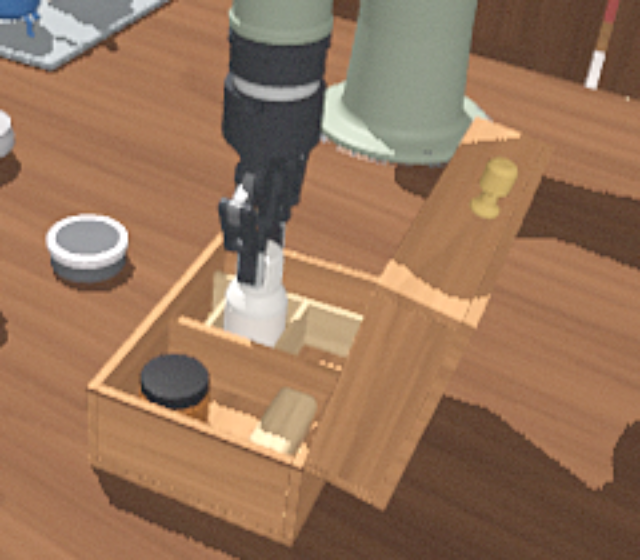

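The cap sits flush on the bottle (256,290) and the lid is still open. The force stop eases the target off afterwards, so I'll set the holding push with small position steps.

Run:
```python
from h import *
z=.1093
while z>.1045:
    z-=.0004; move_linear([.5021,.1097,z],.01); wait(.15)
    f=np.mean([get_ft_force()[2] for _ in range(5)]); print(round(z,4),round(f,1),round(get_position()[2],4))
    if f>20: break
wait(1); print(np.round(get_ft_force(),1),get_position(),get_finger_force(),get_clock())
```

```text
0.1089 8.1 0.1093
0.1085 10.5 0.1093
0.1081 13.8 0.1092
0.1077 16.9 0.1092
0.1073 21.0 0.1092
[-5.6 -1.6 20. ] [0.50228245 0.1096678  0.10920578] 82.4138681218028 31.7583
```

Run:
```python
from h import *
camera("scene")
for t in["lid_knob","wax_tin","cream_jug","sugar_bowl"]: print(t,[np.round(r["location"],3).tolist() for r in mark_of("scene",t)[:1]])
print(get_ft_force()); close_job()
```

```text
lid_knob [[0.524, 0.288, 0.266]]
wax_tin [[0.472, -0.105, 0.002]]
cream_jug [[0.609, -0.136, -0.003]]
sugar_bowl [[0.399, -0.337, -0.0]]
[-5.36060292 -1.03256583 21.6943338 ]
the job is handed in; nothing more can be done
```

The job is handed in after about 32 s: the lid lies open on its stop, the cap reads fully home on the bottle's shoulder and is held down with about 20 N, and the tin, jug and sugar bowl are where they were.

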